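# Close the filter housing with its bayonet lid

## Task

Lift the aluminium bayonet lid off the top of the pile of plates without dragging the plates, and set it in the mouth of the steel filter housing with its lugs in the two entry slots. Push it in against the spring, turn it clockwise (seen from above) about a quarter turn to the stop and let it spring up into its lock, then let go. Do not push about or knock over the bottle, flask, beaker, jar or dish cover.

Things in the scene. Friction and masses are not known exactly. Their poses are not given: they have to be found in the camera images.
- lid: Bayonet lid, plain aluminium, 0.2 to 0.4 kg, flat on frame_plate. Origin: centre of its underside, z up. Plug 70 mm in diameter, z 0 to 24 mm; at its foot two lugs along +x and -x, 24 mm wide, z 0 to 8 mm, reaching 43 mm from the axis. Flange 92 mm in diameter, z 24 to 30 mm, with two pointer tabs above the lugs, to 57 mm along +x and -x. Same after half a turn.
- lid_bar (a point): Centre of the lid's top handle, 45 mm above the lid's origin: a straight solid bar standing on the flange, along the lid's x (in line with the lugs), 80 mm long, 14 mm thick in y, from 30 to 60 mm above the lid's underside. Grip it across its thickness, or press on the flange beside it with the fingers astride it.
- housing: Steel filter housing, fixed; place and yaw vary. Upright tube 112 mm in diameter, 70 mm high, on a foot disc 140 mm in diameter, open on top. Origin: centre of its underside, z up. Inner lip z 58 to 70 mm, opening 75 mm in diameter, bore below it 94 mm. Its x axis is the lid's x axis when locked (either way round), marked by two dark beads on the outside.
- housing_mouth (a point): Centre of the mouth, level with the lip's top (z = 70 mm of the housing). Two entry slots 31 mm wide cut the lip out to 47 mm from the axis, at +80 and -100 degrees from the housing's x (counter-clockwise from above), a pair of thin ribs outside each. The lid enters only with its x along them; it then rests on the plunger, its origin at z = 58 mm of the housing.
- plunger (a joint): White spring plunger, 28 mm in diameter, on the housing's axis; how far it is pressed (m): 0 with the lid just resting on it. Pressed 0.009 or more (0.0105 is good, limit 0.012) the lugs are below the lip: the lid turns clockwise 80 degrees to a stop; let go there, it springs up into notches, to 0.003 (lid origin 55 mm up), and cannot turn back. Force 5.4 N + 0.6 N/mm.
- base_plate: Dark steel plate 100 x 160 x 10 mm (x, y, z), 0.9 kg, lying loose on the bench as the bottom of the pile. Origin at the centre of its underside. It must stay where it is.
- frame_plate: Bare aluminium plate 90 x 120 x 8 mm (x, y, z), 0.45 kg, lying loose on base_plate, shifted and turned. Origin at the centre of its underside. It must stay where it is.
- bottle: Amber glass bottle, loose, diameter 64 mm, height 135 mm, standing between the pile and the housing. Origin at the centre of its underside.
- flask: Conical flask of glass, loose, diameter 74 mm at the foot, height 120 mm, standing near the housing on its far side. Origin at the centre of its underside.
- beaker: Glass beaker, loose, diameter 60 mm, height 80 mm, standing near the pile on its far side. Origin at the centre of its underside.
- jar: White plastic jar, loose, diameter 60 mm, height 85 mm, standing near the middle of the bench, beyond the bottle. Origin at the centre of its underside.
- dish_cover: White round cover without lugs, loose, diameter 84 mm, 12 mm high with a round black knob to 30 mm, lying near the middle of the bench on the robot's side of the bottle. Origin at the centre of its underside.
Things that resemble listed ones, but are neither listed nor needed, are in the scene too. Leave any blue or purple look-alike of the lid alone.

How it is judged:
On the way, in this order (a step that is already met when the one before it is completed fails the run):
1. the lid has been lifted clear of the pile (height (world z) of lid above 0.085 m and contact force between lid and frame_plate below 0.01 N), for 0.1 s.
2. the lid has been pushed into the housing's mouth against the spring, its lugs below the lip (value of joint plunger above 0.0075 m and horizontal distance between lid and housing below 0.006 m and z of lid in the frame of housing below 0.0515 m), for 0.1 s.
At the end, for the whole second after the job is handed in: The lid is locked and released: centred in the housing within 6 mm, its origin 52.5 to 57 mm above the housing's underside (sprung up into the notches), its bar along the housing's x axis within 0.16 rad, level within 0.06 rad and at rest; both plates are within 15 mm of where they began (horizontal distance between lid and housing below 0.006 m and z of lid in the frame of housing between 0.0525 and 0.057 m and angle between the x axis of lid and the x axis of housing, either way round below 0.16 rad and angle between the z axis of lid and the z axis of housing, either way round below 0.06 rad and linear speed of lid below 0.02 m/s and angular speed of lid below 0.2 rad/s and distance of each of base_plate, frame_plate from where it was at the start of the episode below 0.015 m); the robot touches nothing.
It fails at once if a plate of the pile is dragged more than 15 mm (distance of any of base_plate, frame_plate from where it was at the start of the episode above 0.015 m).
It fails at once if the bottle, flask, beaker, jar or dish cover is pushed more than 25 mm or tipped over (distance of any of bottle, flask, beaker, jar, dish_cover from where it was at the start of the episode above 0.025 m or angle between any of bottle, flask, beaker, jar's own z axis and vertical above 0.5 rad).
It also fails if it takes over 53 s, if anything falls off the work surface, if the arm or the gripper's body presses on something with over 40 N, if the wrist force passes 120 N, or if a joint passes its speed limit or range.

## Robot

A 6-joint arm with a two-finger parallel gripper is mounted at the origin on the work surface. World frame = base frame: x ahead of the robot, y to its left, z up, the work surface at z = 0. Lengths are in m, angles in rad, forces in N, time in s.
With the tool pointing down it reaches from about 0.35 to 0.775 m from the base axis. Payload 5.5 kg.
Tool frame: the origin (TCP) lies at the very end of the fingers, on their centre line; the grasp point (between the pads) lies env.hold_point_z behind it (env.hold_point_z is the distance from the TCP to the grasp point, in m); z points along the fingers, y is the line along which they close (so a half turn about z gives the same grasp; the last joint's range is limited). The gripper opens to 85 mm and grips with 20 to 120 N. Pads are 22 mm wide; open, the fingers measure 114 mm over their backs; the gripper's body (76 mm by 85 mm) begins 54 mm behind the grasp point. The pads swing forward as they close: fully open they stand 13 mm farther back than shut.
Start: joints at [1.157, 0.313, 0.046, 1.304, 0, 1.431], TCP at [0.155, 0.554, 0.231] pointing down, gripper open.
Joint ranges: [-2.76, 2.76], [-0.86, 1.69], [-1.03, 1.26], [-2.2, 2.34], [-1.47, 1.5], [-3.14, 3.14]. Speed limits (rad/s): [2.57, 2.57, 3.14, 3.14, 3.14, 3.14].

## Interface

Orientations are given as a unit quaternion [w, x, y, z].
In Python, from workcell import env gives the robot as it stands.
- The arm moves only by the tool carry_out, never from a script. Its argument "steps" is a list of rows, each a list of 3 entries, a list of its own where there are three numbers: the turn, a rotation vector about the tool's x, y, z in degrees, then the shift along the tool's x, y, z in cm, then the closure in counts, from 0 (fully open) to 255 (shut). A call has exactly 8 rows; each row is the pose to reach, as a shift and turn from the pose commanded when the call began, along the tool's axes at that moment; what a row does not reach only later rows make up. A row lasts 1/8 s, in which the tool goes at most 62.5 mm and 10.7 degrees, less where a joint would pass 70% of its speed; a pose out of reach is approached as far as the arm can. A call with a gripper value outside its range is refused whole. The fingers move at their own pace and stop on an object; "force" is the grip in N (left out, the last holds). Time passes only in rows, so rows that repeat a pose let the fingers close, or fill a call up. It gives the time, the measured TCP pose, the force, the opening and the grip force at its end, in the units of the state.
- env.get_state(): the state, without advancing time (a new reading comes with each control period).
- env.read_camera(name): name is "side" or "top"; returns (picture, depth): 480x640x3 uint8, red, green, blue; 480x640 float32, m along the optical axis (not along the pixel's ray), 0 where there is no reading.
- env.get_calibration(name): a dict with "fx", "fy", "cx", "cy" (pixels), "origin" and "orientation" of the camera in the world. Camera axes: x right, y up, looking along -z (the intrinsics and any distortion apply to the point x, -y, -z); pixel columns grow to the right and rows downward; lengths in m; the calibration is good to about 2 mm. A picture is of the moment at which its call begins. get_calibration takes no time and is no camera call.
- env.hand_in(): hands the job in; it is judged then, once.
The state is a dict: "clock": time; "joint_pos": joint angles; "qvel": joint speeds; "tau": joint torques, N m; "tcp_pos": TCP position; "orientation": TCP orientation; "wrist_force": force on the tool from outside, world axes, zero at the start; "ft_torque": the same for the moment, N m; "finger_gap": finger opening in m; "grip_force": force on a finger pad.
Only numpy, scipy, OpenCV 4.12 (cv2) and the standard library are available. Lean on these libraries where they do the work, as an engineer would, in place of code of your own. Each camera call takes 0.05 s, during which the arm holds its last target. There are 200 camera calls.

## Working session

There is one attempt and no reset: what is moved stays moved. The work goes in short steps, Python scripts to look and compute and a tool call to move; the robot and the scene stay as the last step left them, time stands still between calls to the robot, and variables do not carry over. Pictures are saved under pics/ and viewed, at most 10 in all, crops included, and the job is handed in when it is done.

Besides the shell and the picture viewer there is one more tool, called by a JSON object that holds its "fn" and its "kwargs", one argument or row to a line. carry_out: Moves the arm, as the interface text tells. Its arguments: {"type":"object","properties":{"steps":{"type":"array","items":{"type":"array"}},"force":{"type":"number"}},"required":["steps"]}

```bash
mkdir -p pics; ls
python3 - <<'E'
from workcell import env
import cv2, numpy as np, json
print(env.hold_point_z); print(env.get_state())
for n in ("top","side"):
    p,d=env.read_camera(n); cv2.imwrite(f"pics/{n}0.png",cv2.cvtColor(p,cv2.COLOR_RGB2BGR)); np.savez(f"{n}0.npz",p=p,d=d)
    print(n,env.get_calibration(n))
E
```

```text
pics
0.0187
{'clock': 0.0, 'joint_pos': array([ 1.15742713e+00,  3.13986495e-01,  4.49891588e-02,  1.30363180e+00,
       -5.89352008e-06,  1.43117029e+00]), 'qvel': array([-0.00067243,  0.00043828,  0.00096124, -0.00174535, -0.00040807,
        0.00214209]), 'tau': array([-8.36770305e-04, -4.80623996e+01,  2.98533332e+01,  1.95038854e-02,
       -3.67490766e-04, -8.04715398e-06]), 'tcp_pos': array([0.15525826, 0.55310217, 0.23042097]), 'orientation': array([-2.47332809e-04,  1.36444565e-01,  9.90647284e-01, -8.82402378e-04]), 'wrist_force': array([-0.72963268,  0.01907632,  0.17039689]), 'ft_torque': array([0.04041347, 0.02448375, 0.03465701]), 'grip_force': 0.0, 'finger_gap': 0.08532357329129231}
top {'fx': 500.1164823037858, 'fy': 500.1164823037858, 'cx': 322.8295858127089, 'cy': 235.70389097880832, 'origin': array([ 0.31077589, -0.03384241,  1.28177753]), 'orientation': array([-0.69960729, -0.05718937,  0.07206273,  0.70858025])}
side {'fx': 543.2773100744375, 'fy': 543.2773100744375, 'cx': 317.92079375627753, 'cy': 235.10073029369653, 'origin': array([-0.24680021, -0.84200187,  0.81496622]), 'orientation': array([ 0.81614072,  0.43304519, -0.18341141, -0.33577738])}
```

View pics/top0.png

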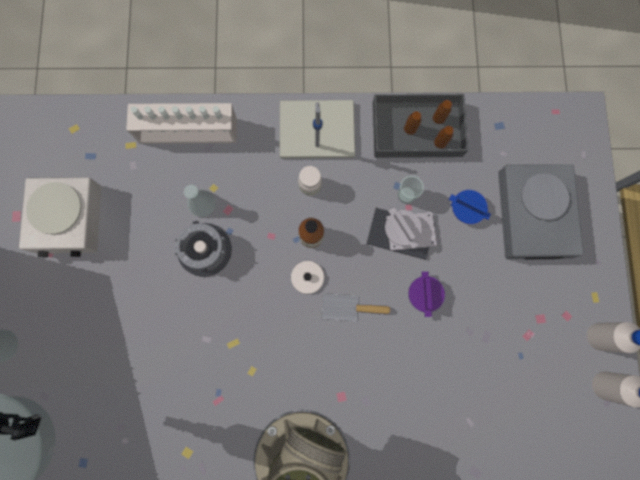

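View pics/side0.png

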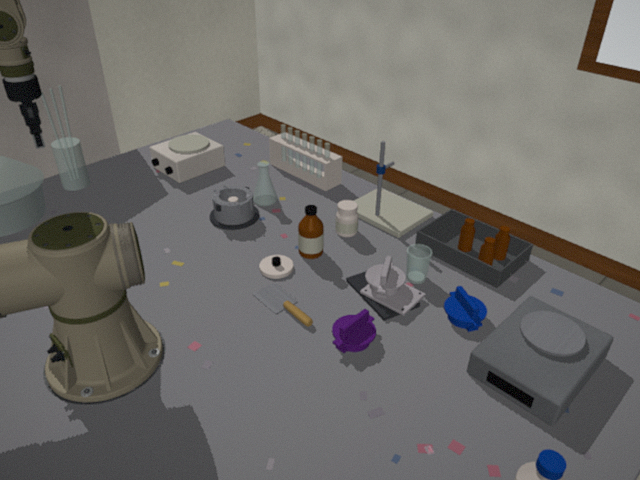

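The top view shows the lid on the pile near (408,229) and the housing near (203,248). The bottle is at (311,232), the jar at (310,180), the cover at (307,277), the beaker at (410,189) and the flask at (200,197). In the side view the lid is near (388,280) and the housing near (233,207). Next I'll look closer at the lid and housing.

```bash
cat > h.py <<'E'
import numpy as np, cv2
from scipy.spatial.transform import Rotation as R
from workcell import env
def rot(q): return R.from_quat(np.roll(q,-1)).as_matrix()
def ray(c,uv):
    uv=np.atleast_2d(uv).astype(float)
    d=np.c_[(uv[:,0]-c['cx'])/c['fx'],-(uv[:,1]-c['cy'])/c['fy'],-np.ones(len(uv))]
    return d@rot(c['orientation']).T
def plane(c,uv,z):
    d=ray(c,uv); o=np.array(c['origin']); return o+d*((z-o[2])/d[:,2])[:,None]
def proj(c,P):
    p=(np.atleast_2d(P)-c['origin'])@rot(c['orientation'])
    return np.c_[c['cx']+c['fx']*p[:,0]/-p[:,2], c['cy']+c['fy']*p[:,1]/p[:,2]]
def cloud(c,d):
    v,u=np.mgrid[:d.shape[0],:d.shape[1]]
    P=ray(c,np.c_[u.ravel(),v.ravel()])*d.reshape(-1,1)+c['origin']; P[d.ravel()==0]=np.nan
    return P.reshape(*d.shape,3)
E
python3 - <<'E'
from h import *
T=np.load('top0.npz');S=np.load('side0.npz');t,s=T['p'],S['p']
c=lambda p,u,v,w=66,h=50:cv2.resize(p[v-h//2:v+h//2,u-w//2:u+w//2],(400,300),interpolation=cv2.INTER_CUBIC)
im=np.vstack([np.hstack([c(t,404,229,80,60),c(t,203,248,80,60)]),np.hstack([c(s,388,285,100,76),c(s,234,207,80,60)])])
cv2.imwrite('pics/crop1.png',cv2.cvtColor(im,cv2.COLOR_RGB2BGR))
P=cloud(env.get_calibration('top'),T['d'])
for n,(u,v) in dict(lidbar=(409,229),fl=(400,238),plung=(201,247),rim=(203,270),bench=(250,300),base=(376,232),bottle=(311,226),cover=(307,277)).items(): print(n,P[v,u].round(4))
Q=cloud(env.get_calibration('side'),S['d'])
for n,(u,v) in dict(lidbar=(389,265),bench=(300,350),rim=(233,194)).items(): print(n,Q[v,u].round(4))
E
```

```text
lidbar [ 0.5478 -0.2733  0.0788]
fl [ 0.5313 -0.2558  0.0467]
plung [0.5123 0.2399 0.0568]
rim [0.4541 0.2313 0.066 ]
bench [ 0.384  0.125 -0.002]
base [ 0.5542 -0.2005  0.0108]
bottle [ 0.5464 -0.0323  0.1344]
cover [ 0.4375 -0.0208  0.0305]
lidbar [ 0.5683 -0.2636  0.0726]
bench [ 0.292  -0.2609 -0.0007]
rim [0.544  0.2833 0.0441]
```

View pics/crop1.png

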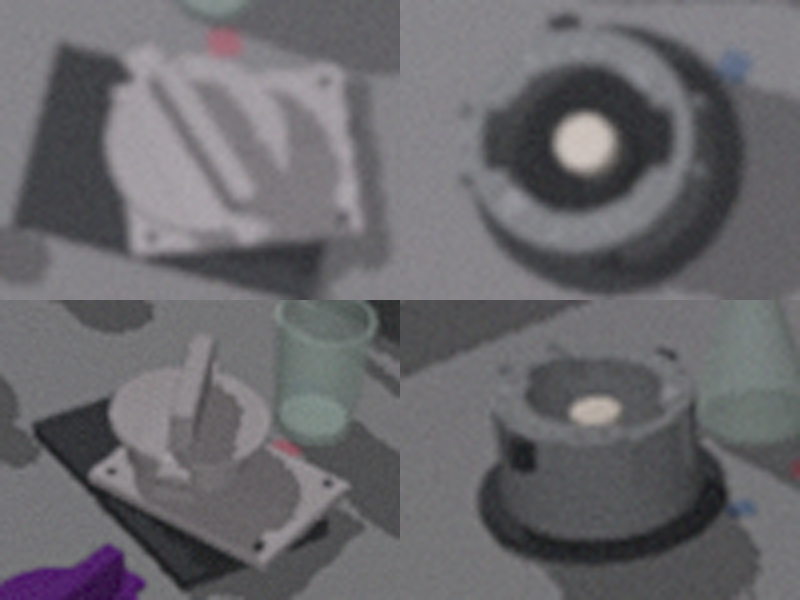

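The crop shows the bar running from about top px (394,213) to (413,239). The housing's slots lie left and right of the mouth, at about (180,245) and (215,245), with one bead at (196,222). Now I'll measure from the depth clouds, cross-checked with ray casting.

Run:
```python
from h import *
T=np.load('top0.npz');S=np.load('side0.npz')
ct,cs=env.get_calibration('top'),env.get_calibration('side')
P=cloud(ct,T['d']);Q=cloud(cs,S['d'])
def sel(P,c,r,z0,z1):
    return (np.hypot(P[...,0]-c[0],P[...,1]-c[1])<r)&(P[...,2]>z0)&(P[...,2]<z1)
for n,A in(('top',P),('side',Q)):
    for z0,z1 in((.07,.086),):
        X=A[sel(A,(.548,-.265),.075,z0,z1)]
        r=cv2.minAreaRect((X[:,:2]*1000).astype(np.float32)); e=np.linalg.eigh(np.cov(X[:,:2].T))[1][:,1]
        print(n,'bar',len(X),X.mean(0).round(4),r,'yaw',np.degrees(np.arctan2(e[1],e[0])),'zmed',np.median(X[:,2]))
    X=A[sel(A,(.545,-.265),.075,.042,.054)]
    (x,y),rad=cv2.minEnclosingCircle((X[:,:2]*1000).astype(np.float32)); print(n,'flange',len(X),x,y,rad,X[:,2].mean())
    X=A[sel(A,(.512,.235),.08,.062,.078)]
    (x,y),rad=cv2.minEnclosingCircle((X[:,:2]*1000).astype(np.float32)); print(n,'rim',len(X),x,y,rad,X[:,2].mean())
    # other objects
    for nm,c,z0,z1,zr in(('bottle',(.54,-.032),.03,.15,0),('cover',(.437,-.02),.006,.04,0),('jar',(.66,-.03),.02,.1,0),('beaker',(.64,-.27),.03,.1,0),('flask',(.62,.24),.03,.13,0)):
        X=A[sel(A,c,.07,z0,z1)]
        if len(X): print(n,nm,len(X),np.nanmin(X,0).round(3),np.nanmax(X,0).round(3))
# plunger by brightness, ray on plane
for n,c,p,A in(('top',ct,T['p'],P),('side',cs,S['p'],Q)):
    m=(p.min(2)>150)&sel(A,(.512,.235),.04,.03,.09)
    v,u=np.nonzero(m); print(n,'plunger',len(u),u.mean(),v.mean(),plane(c,[[u.mean(),v.mean()]],.058),A[m][:,2].mean())
# housing circle by contour: lip top ring polar profile of brightness/height
```

```text
top bar 197 [ 0.5586 -0.2627  0.0774] ((558.7919921875, -263.16485595703125), (79.38523864746094, 16.15995216369629), 31.11798667907715) yaw -149.75768892900606 zmed 0.07753960861595388
top flange 824 559.4068603515625 -263.5487365722656 56.97300720214844 0.048097734958244334
top rim 877 515.0349731445312 244.5192108154297 63.52466583251953 0.06870851835537678
top bottle 601 [ 0.516 -0.062  0.031] [0.58  0.001 0.141]
top cover 853 [ 0.371 -0.079  0.006] [0.502 0.036 0.035]
top jar 536 [ 0.655 -0.059  0.021] [0.711 0.    0.091]
top beaker 659 [ 0.57  -0.313  0.03 ] [ 0.686 -0.227  0.087]
top flask 698 [0.552 0.209 0.03 ] [0.668 0.285 0.126]
side bar 142 [ 0.5535 -0.2654  0.0756] ((554.6594848632812, -264.44580078125), (81.03982543945312, 14.202848434448242), 30.52203941345215) yaw -149.62950978209125 zmed 0.07564615591372448
side flange 717 556.304443359375 -265.3665771484375 57.71023941040039 0.04604377912104143
side rim 433 512.177490234375 245.9888458251953 64.27901458740234 0.06662735635833938
side bottle 882 [ 0.51  -0.067  0.03 ] [ 0.57  -0.004  0.137]
side cover 582 [ 0.395 -0.063  0.006] [0.479 0.023 0.033]
side jar 619 [ 0.65 -0.06  0.02] [ 0.713 -0.     0.087]
side beaker 850 [ 0.57  -0.313  0.03 ] [ 0.686 -0.229  0.081]
side flask 542 [0.55  0.213 0.03 ] [0.659 0.275 0.12 ]
top plunger 86 199.3953488372093 246.0581395348837 [[0.5145252  0.24362445 0.058     ]] 0.0577982338115729
side plunger 27 232.44444444444446 198.62962962962962 [[0.51281293 0.24349127 0.058     ]] 0.05606448224691713
```

Lid at about (0.558, -0.264) with the bar yaw about 30.7°, and housing at about (0.514, 0.244). The sizes agree: bar 80x15 mm, flange radius 57 mm with tabs, heights 78/48/70 mm. Next, the housing's yaw.

```bash
cat > hy.py <<'E'
from h import *
def slot(c,p,d,ctr,z=.070):
    g=cv2.GaussianBlur(cv2.cvtColor(p,cv2.COLOR_RGB2GRAY),(3,3),0).astype(np.float32)
    a=np.radians(np.arange(0,360,2)); out=[]
    def ring(img,rr,zz):
        s=0
        for r in rr:
            uv=proj(c,np.c_[ctr[0]+r*np.cos(a),ctr[1]+r*np.sin(a),np.full(len(a),zz)]).astype(np.float32)
            s=s+cv2.remap(img,uv[:,0],uv[:,1],cv2.INTER_LINEAR).ravel()
        return s/len(rr)
    return np.degrees(a),ring(g,(.041,.043,.045),z),ring(g,(.057,.059),.06),ring(d,(.041,.043,.045),z)
E
python3 - <<'E'
from hy import *
for n,ctr in(('top',(.5145,.244)),('side',(.5125,.2445))):
    D=np.load(n+'0.npz');c=env.get_calibration(n)
    a,s,b,d=slot(c,D['p'],D['d'],ctr)
    print(n,'lip');print(s[::2].astype(int)); print('bead');print(b[::2].astype(int))
    for w in('s','d'):
        y={'s':255-s,'d':d}[w]; y=np.clip(y-np.percentile(y,60),0,None)
        z=(y*np.exp(2j*np.radians(a))).sum(); print(w,'axis of slots mod180',np.degrees(np.angle(z))/2,abs(z)/y.sum())
    # half-level edges of the dark arcs
    t=(np.percentile(s,10)+np.percentile(s,80))/2; k=np.nonzero((s[:-1]-t)*(s[1:]-t)<0)[0]
    print('edges',[(round(a[i]+2*(t-s[i])/(s[i+1]-s[i]),1),'in' if s[i+1]<t else 'out') for i in k])
E
```

```text
top lip
[130 130 128 127 130 130 128 130 130 127 126 127 127 127 125 122 118 106
  90  81  79  78  76  74  75  75  77  89 108 121 123 125 132 141 143 140
 134 129 129 128 127 129 131 131 130 130 130 129 130 132 132 130 130 131
 128 126 125 126 126 125 122 119 107  88  72  65  64  63  62  63  64  68
  80  98 112 117 119 125 132 135 134 132 129 127 125 124 125 128 128 128]
bead
[122 108  99 100 111 124 129 132 132 131 131 131 132 133 132 131 131 129
 120 120 129 134 133 129 130 131 123 112 115 117 112 105  98  92  88  83
  80  78  77  77  78  76  76  76  74  75  72  69  66  63  70  76  75  77
  76  77  76  77  78  77  75  76  78  85  93  84  74  73  73  73  72  80
  91  90  76  72  72  74  77  81  83  85  89  90  94 100 106 112 118 123]
s axis of slots mod180 -89.17265264336187 0.8986404391593428
d axis of slots mod180 -89.9822553156388 0.8720341377994327
edges [(np.float64(68.9), 'in'), (np.float64(110.8), 'out'), (np.float64(249.0), 'in'), (np.float64(293.1), 'out')]
side lip
[109 109 108 109 111 111 109 109 109 108 107 109 109 108 106 105 102  96
  92  92  92  93  93  91  88  88  91
[... 162 characters left out ...]
  91  89  88  87  85
  86  90  97 104 111 116 120 121 119 116 113 111 110 109 109 109 109 109]
bead
[111 113 113 112 113 111 109 110 108 106 104 102 104 104 100  97  92  88
  88  89  89  87  89  99 108 109 110 114 118 117 115 116 116 115 114 112
 111 111 111 109 106 101  94  84  72  61  49  40  35  38  55  79  87  86
  87  89  88  89  88  88  88  87  85  83  79  78  79  79  78  76  73  74
  76  76  75  74  78  84  90  96 100 103 105 106 107 109 111 111 109 108]
s axis of slots mod180 -87.6822203628241 0.870985365373787
d axis of slots mod180 72.17447332208783 0.6593672662265835
edges [(np.float64(63.4), 'in'), (np.float64(112.2), 'out'), (np.float64(253.4), 'in'), (np.float64(299.0), 'out')]
```

Slots lie at about 90.5° and beads at about 11° and 192°, so the housing's x is about 10.5°; this agrees with slots at +80°. Next is a small helper that turns world targets into tool-axis rows.

```bash
cat > go.py <<'E'
import sys
from h import *
def rel(x,y,z,yaw,base=None):
    s=env.get_state(); p,M=(s['tcp_pos'],rot(s['orientation']))
    a=np.radians(yaw); Mt=np.array([[np.cos(a),np.sin(a),0],[np.sin(a),-np.cos(a),0],[0,0,-1]])
    rv=np.degrees(R.from_matrix(M.T@Mt).as_rotvec()); sh=M.T@(np.array([x,y,z])-p)*100
    return rv.round(2),sh.round(3)
def st():
    s=env.get_state();M=rot(s['orientation']); print('t',round(s['clock'],2),'tcp',s['tcp_pos'].round(4),'yaw',np.degrees(np.arctan2(M[1,0],M[0,0])).round(2)%360,'z',M[:,2].round(3),'F',s['wrist_force'].round(1),'M',s['ft_torque'].round(2),'gap',round(s['finger_gap'],4),'grip',round(s['grip_force'],1))
if __name__=='__main__':
    st()
    v=[float(a) for a in sys.argv[1:]]
    for i in range(0,len(v),4): print(v[i:i+4],*[q.tolist() for q in rel(*v[i:i+4])])
E
python3 go.py .558 -.264 .16 210.7
```

```text
t 0.1 tcp [0.1553 0.5531 0.2305] yaw 164.31 z [-0.001 -0.002 -1.   ] F [-0.8 -0.   0.6] M [-0.03  0.03  0.03] gap 0.0852 grip 0.0
[0.558, -0.264, 0.16, 210.7] [-0.08, -0.05, -46.39] [-60.866, -67.77, 7.149]
```

{"fn": "carry_out", "kwargs": {
  "steps": [
    [[0,0,-2],[-2,-2.3,0],0],
    [[0,0,-5],[-6,-6.8,0],0],
    [[0,0,-8],[-10,-11.2,0],0],
    [[0,0,-11],[-14,-15.6,0],0],
    [[0,0,-14],[-18,-20,0],0],
    [[0,0,-17],[-22,-24.5,0],0],
    [[0,0,-20],[-26,-29,0],0],
    [[0,0,-23],[-30,-33.4,0],0]
  ],
  "force": 60
}}

```text
clock: 1.1
tcp_pos: [0.3543, 0.1491, 0.2312]
orientation: [0.0, -0.065, 0.998, 0.0]
wrist_force: [1.1, 0.0, 0.1]
finger_gap: 0.0855
grip_force: 0.0
```

{"fn": "carry_out", "kwargs": {
  "steps": [
    [[0,0,-3],[-2.4,-4.6,0],0],
    [[0,0,-7],[-4.8,-9.2,0],0],
    [[0,0,-11],[-7.2,-13.8,0],0],
    [[0,0,-15],[-9.6,-18.4,0],0],
    [[0,0,-19],[-12,-23,0],0],
    [[0,0,-22],[-14,-27,1],0],
    [[0,0,-23],[-14,-29,2],0],
    [[0,0,-23],[-14,-29,2],0]
  ]
}}

```text
clock: 2.1
tcp_pos: [0.5292, -0.1199, 0.2096]
orientation: [-0.001, -0.26, 0.966, 0.001]
wrist_force: [0.2, -0.0, 0.2]
finger_gap: 0.0854
grip_force: 0.0
```

```bash
python3 go.py .558 -.264 .16 210.7
```

```text
t 2.1 tcp [ 0.5292 -0.1199  0.2096] yaw 210.17 z [-0.003  0.001 -1.   ] F [ 0.2 -0.   0.2] M [ 0.06 -0.02 -0.02] gap 0.0854 grip 0.0
[0.558, -0.264, 0.16, 210.7] [0.15, -0.11, -0.53] [4.737, -13.917, 4.936]
```

{"fn": "carry_out", "kwargs": {
  "steps": [
    [[0,0,-0.5],[1,-3.4,1],0],
    [[0,0,-0.5],[2.2,-7,2],0],
    [[0,0,-0.5],[3.4,-10.5,3.5],0],
    [[0,0,-0.5],[4.4,-13,5],0],
    [[0,0,-0.5],[4.75,-13.9,7],0],
    [[0,0,-0.5],[4.75,-13.9,9],0],
    [[0,0,-0.5],[4.75,-13.9,9],0],
    [[0,0,-0.5],[4.75,-13.9,9],0]
  ]
}}

```text
clock: 3.1
tcp_pos: [0.5592, -0.2624, 0.122]
orientation: [0.0, -0.266, 0.964, -0.0]
wrist_force: [0.4, 1.0, 0.1]
finger_gap: 0.0856
grip_force: 0.0
```

```bash
python3 go.py .558 -.264 .054 210.7
python3 - <<'E'
from h import *
for n in ("top","side"):
    p,d=env.read_camera(n); np.savez(f"{n}1.npz",p=p,d=d)
    if n=='side': cv2.imwrite('pics/side1.png',cv2.resize(cv2.cvtColor(p,cv2.COLOR_RGB2BGR)[210:350,290:480],(760,560),interpolation=cv2.INTER_CUBIC))
E
```

```text
t 3.1 tcp [ 0.5592 -0.2624  0.122 ] yaw 210.85 z [ 0. -0. -1.] F [0.4 1.  0.1] M [ 0.   -0.   -0.03] gap 0.0856 grip 0.0
[0.558, -0.264, 0.054, 210.7] [-0.02, 0.02, 0.15] [0.186, -0.072, 6.798]
```

View pics/side1.png

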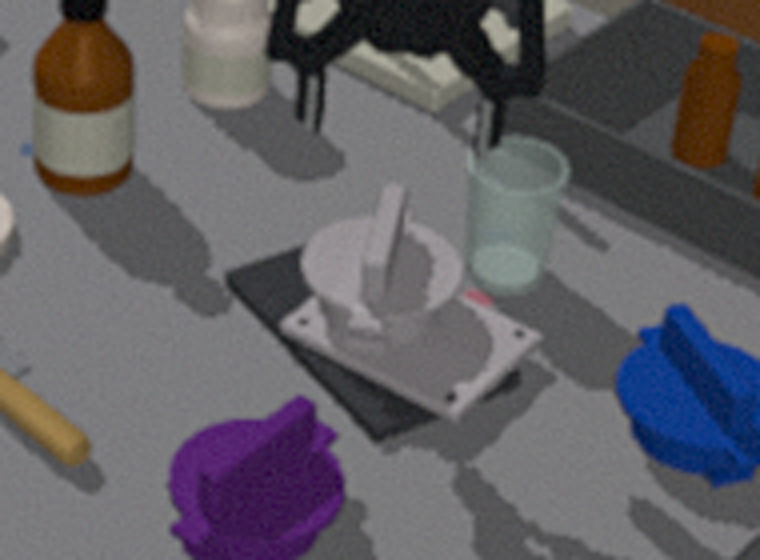

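The side view shows the open fingers above the lid, one either side of the bar (tips near crop (310,125) and (485,145)). The beaker is close behind the right finger, so I'll check its position.

Run:
```python
from h import *
c=env.get_calibration('side');t=env.get_calibration('top')
print(plane(c,[[290+507/4,210+273/4]],0.0)[0],plane(c,[[290+519/4,210+163/4]],.08)[0])
print('top rim',plane(t,[[411,187]],.08)[0])
print('lid flange side',plane(c,[[290+382/4,210+268/4]],.048)[0])
a=np.radians(120.7);u=np.array([np.cos(a),np.sin(a),0])
for s in(-.05,.05): print(((proj(c,np.array([.5592,-.2624,.135])+s*u)-[290,210])*4).round())
```

```text
[ 0.65450939 -0.28733474  0.        ] [ 0.65490116 -0.28482817  0.08      ]
top rim [ 0.65445104 -0.28297509  0.08      ]
lid flange side [ 0.55419348 -0.26742279  0.048     ]
[[484. 149.]]
[[303. 122.]]
```

{"fn": "carry_out", "kwargs": {
  "steps": [
    [[0,0,0],[0.3,-0.06,1],0],
    [[0,0,0],[0.3,-0.06,2.5],0],
    [[0,0,0],[0.3,-0.06,4],0],
    [[0,0,0],[0.3,-0.06,5.3],0],
    [[0,0,0],[0.3,-0.06,6.3],0],
    [[0,0,0],[0.3,-0.06,6.7],0],
    [[0,0,0],[0.3,-0.06,6.7],80],
    [[0,0,0],[0.3,-0.06,6.7],160]
  ]
}}

```text
clock: 4.2
tcp_pos: [0.5571, -0.2651, 0.0548]
orientation: [0.0, -0.266, 0.964, -0.0]
wrist_force: [-0.2, -0.6, 1.4]
finger_gap: 0.0517
grip_force: 0.0
```

{"fn": "carry_out", "kwargs": {
  "steps": [
    [[0,0,0],[0,0,0],185],
    [[0,0,0],[0,0,0],200],
    [[0,0,0],[0,0,0],215],
    [[0,0,0],[0,0,0],230],
    [[0,0,0],[0,0,0],245],
    [[0,0,0],[0,0,0],255],
    [[0,0,0],[0,0,0],255],
    [[0,0,0],[0,0,0],255]
  ]
}}

```text
clock: 5.2
tcp_pos: [0.5567, -0.2648, 0.0547]
orientation: [0.0, -0.266, 0.964, 0.0]
wrist_force: [-1.4, 2.0, 5.9]
finger_gap: 0.013
grip_force: 59.5
```

```bash
python3 go.py .558 -.264 .22 210.7
```

```text
t 5.2 tcp [ 0.5567 -0.2648  0.0547] yaw 210.81 z [ 0.  0. -1.] F [-1.4  2.   5.9] M [ 0.41  0.39 -0.01] gap 0.013 grip 59.5
[0.558, -0.264, 0.22, 210.7] [-0.0, 0.01, 0.11] [-0.161, 0.001, -16.53]
```

{"fn": "carry_out", "kwargs": {
  "steps": [
    [[0,0,0],[0,0,-0.5],255],
    [[0,0,0],[0,0,-1.5],255],
    [[0,0,0],[0,0,-3.5],255],
    [[0,0,0],[0,0,-6.5],255],
    [[0,0,0],[0,0,-10],255],
    [[0,0,0],[0,0,-13.5],255],
    [[0,0,0],[0,0,-16],255],
    [[0,0,0],[0,0,-17],255]
  ]
}}

```text
clock: 6.2
tcp_pos: [0.5573, -0.2654, 0.2262]
orientation: [0.001, -0.266, 0.964, -0.001]
wrist_force: [-0.2, 0.6, -3.2]
finger_gap: 0.0128
grip_force: 58.8
```

```bash
python3 go.py .514 .244 .222 270.5
```

```text
t 6.2 tcp [ 0.5573 -0.2654  0.2262] yaw 210.81 z [ 0.002 -0.001 -1.   ] F [-0.2  0.6 -3.2] M [ 0.    0.01 -0.03] gap 0.0128 grip 58.8
[0.514, 0.244, 0.222, 270.5] [-0.17, -0.01, -59.69] [-22.371, 45.968, 0.336]
```

{"fn": "carry_out", "kwargs": {
  "steps": [
    [[0,0,-2],[-0.8,1.6,0],255],
    [[0,0,-6],[-2.4,4.8,0],255],
    [[0,0,-11],[-4.4,9,0],255],
    [[0,0,-17],[-6.6,13.5,0],255],
    [[0,0,-23],[-8.8,18,0],255],
    [[0,0,-29],[-11,22.5,0],255],
    [[0,0,-35],[-13.2,27,0],255],
    [[0,0,-41],[-15.4,31.5,0],255]
  ]
}}

```text
clock: 7.2
tcp_pos: [0.5256, 0.0869, 0.2227]
orientation: [-0.001, -0.589, 0.808, 0.001]
wrist_force: [0.4, -0.6, -2.8]
finger_gap: 0.0131
grip_force: 58.9
```

```bash
python3 go.py .514 .244 .222 270.5
```

```text
t 7.2 tcp [0.5256 0.0869 0.2227] yaw 252.11 z [-0.003  0.    -1.   ] F [ 0.4 -0.6 -2.8] M [-0.   -0.07 -0.03] gap 0.0131 grip 58.9
[0.514, 0.244, 0.222, 270.5] [0.16, -0.0, -18.39] [-14.59, 5.928, 0.08]
```

{"fn": "carry_out", "kwargs": {
  "steps": [
    [[0,0,-5],[-4,1.7,0],255],
    [[0,0,-9],[-7.5,3.1,0],255],
    [[0,0,-13],[-10.5,4.3,1],255],
    [[0,0,-16],[-13,5.3,3],255],
    [[0,0,-18],[-14.2,5.8,5],255],
    [[0,0,-18.5],[-14.6,5.9,7],255],
    [[0,0,-18.5],[-14.6,5.9,7],255],
    [[0,0,-18.5],[-14.6,5.9,7],255]
  ]
}}

```text
clock: 8.2
tcp_pos: [0.5164, 0.2417, 0.1542]
orientation: [0.0, 0.709, -0.705, -0.0]
wrist_force: [0.6, -0.8, -3.4]
finger_gap: 0.0127
grip_force: 58.9
```

```bash
python3 go.py .514 .244 .12 270.5
python3 - <<'E'
from h import *
ims=[]
for n,(u,v,w,h) in dict(top=(165,205,80,80),side=(180,140,110,110)).items():
    p,d=env.read_camera(n); np.savez(f"{n}2.npz",p=p,d=d)
    ims.append(cv2.resize(cv2.cvtColor(p,cv2.COLOR_RGB2BGR)[v:v+h,u:u+w],(400,400),interpolation=cv2.INTER_CUBIC))
cv2.imwrite('pics/c2.png',np.hstack(ims))
E
```

```text
t 8.2 tcp [0.5164 0.2417 0.1542] yaw 270.34000000000003 z [-0.001 -0.    -1.   ] F [ 0.6 -0.8 -3.4] M [ 0.   -0.01  0.  ] gap 0.0127 grip 58.9
[0.514, 0.244, 0.12, 270.5] [0.05, -0.01, -0.16] [-0.232, 0.24, 3.424]
```

View pics/c2.png

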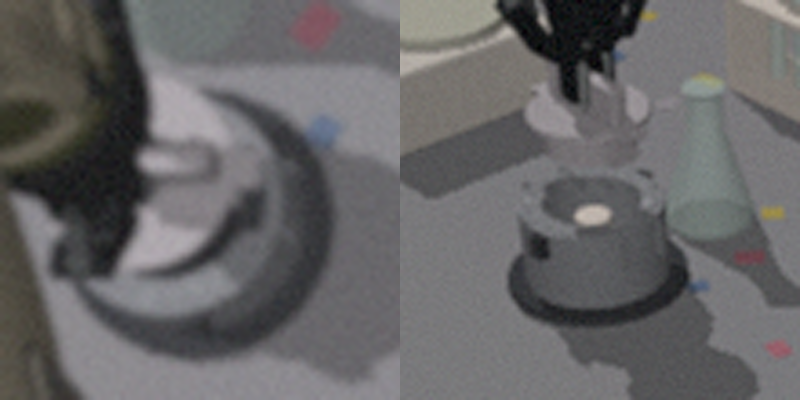

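The side crop shows the lid hanging above the mouth with its bar along the slots. I'll measure the held lid against the TCP and the rim in the same cameras.

Run:
```python
from hy import *
tcp=env.get_state()['tcp_pos']; print(tcp.round(4))
zf=tcp[2]-.0367+.03
def circ(X):
    A=np.c_[2*X[:,:2],np.ones(len(X))]; s=np.linalg.lstsq(A,(X[:,:2]**2).sum(1),rcond=None)[0]; return s[:2].round(4),np.sqrt(s[2]+s[0]**2+s[1]**2).round(4)
for n in('side','top'):
    D=np.load(n+'2.npz');A=cloud(env.get_calibration(n),D['d'])
    near=np.hypot(A[...,0]-.514,A[...,1]-.244)<.07
    m=near&(abs(A[...,2]-zf)<.008); X=A[m]
    g=D['p'].max(2)[m]; X=X[g>70]
    if len(X)>10:
        (x,y),r=cv2.minEnclosingCircle((X[:,:2]*1000).astype(np.float32)); print(n,'flange',len(X),x,y,r,X.min(0).round(4),X.max(0).round(4))
    D0=np.load(n+'0.npz');A=cloud(env.get_calibration(n),D0['d'])
    # lip outer edge: first radius (from 50mm) where height falls, per angle
    c0=np.array([.5136,.2444]); P=A[(np.hypot(A[...,0]-c0[0],A[...,1]-c0[1])<.075)&(A[...,2]>.060)&(A[...,2]<.08)]
    q=P[:,:2]-c0; th=np.degrees(np.arctan2(q[:,1],q[:,0]))%360; r=np.hypot(*q.T); E=[];I=[]
    for k in range(0,360,10):
        s=(th>=k)&(th<k+10)
        if s.sum()>5: E.append(P[s][np.argsort(r[s])[-2]]);I.append(P[s][np.argsort(r[s])[1]])
    print(n,'outer',circ(np.array(E)))
    J=np.array(I);ri=np.hypot(*(J[:,:2]-c0).T);print('inner',circ(J[ri<.0415]),(ri<.0415).sum())
```

```text
[0.5174 0.2416 0.1551]
side flange 380 516.6363525390625 242.66575622558594 58.635887145996094 [0.4683 0.184  0.1404] [0.5616 0.3013 0.1564]
side outer (array([0.5123, 0.244 ]), np.float64(0.0565))
inner (array([0.5132, 0.2435]), np.float64(0.0387)) 22
top flange 504 516.0910034179688 241.53048706054688 56.3355712890625 [0.4713 0.1855 0.1406] [0.5616 0.2972 0.156 ]
top outer (array([0.5152, 0.2441]), np.float64(0.0567))
inner (array([0.5143, 0.2452]), np.float64(0.0354)) 31
```

{"fn": "carry_out", "kwargs": {
  "steps": [
    [[0,0,0],[-0.1,0.15,0.5],255],
    [[0,0,0],[-0.2,0.3,1.5],255],
    [[0,0,0],[-0.2,0.3,2.5],255],
    [[0,0,0],[-0.2,0.3,3.5],255],
    [[0,0,0],[-0.2,0.3,4.2],255],
    [[0,0,0],[-0.2,0.3,4.4],255],
    [[0,0,0],[-0.2,0.3,4.4],255],
    [[0,0,0],[-0.2,0.3,4.4],255]
  ]
}}

```text
clock: 9.3
tcp_pos: [0.5144, 0.2437, 0.1107]
orientation: [-0.0, 0.709, -0.705, 0.0]
wrist_force: [0.1, -0.8, -2.4]
finger_gap: 0.0127
grip_force: 59.0
```

```bash
python3 go.py .5137 .2437 .098 270.5
python3 - <<'E'
from h import *
p,d=env.read_camera('side'); np.savez("side3.npz",p=p,d=d)
cv2.imwrite('pics/c3.png',cv2.resize(cv2.cvtColor(p,cv2.COLOR_RGB2BGR)[150:240,180:290],(733,600),interpolation=cv2.INTER_CUBIC))
E
python3 go.py
```

```text
t 9.3 tcp [0.5144 0.2437 0.1107] yaw 270.31 z [ 0.001  0.    -1.   ] F [ 0.1 -0.8 -2.4] M [ 0.   -0.05  0.01] gap 0.0127 grip 59.0
[0.5137, 0.2437, 0.098, 270.5] [-0.05, 0.02, -0.19] [0.004, 0.074, 1.27]
t 9.35 tcp [0.5144 0.2438 0.1107] yaw 270.31 z [ 0.001  0.    -1.   ] F [ 0.7 -0.2 -3.8] M [ 0.02  0.01 -0.04] gap 0.013 grip 59.0
```

View pics/c3.png

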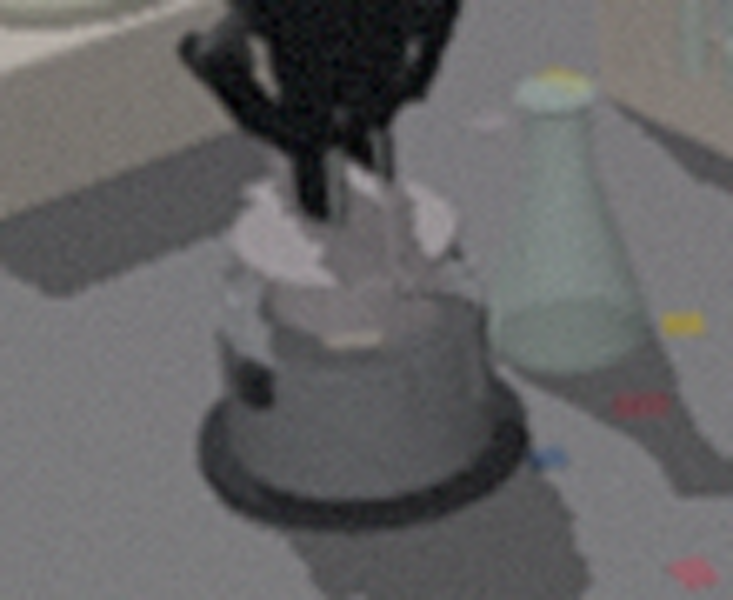

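The crop shows the plug just over the mouth, centred on it, with the white plunger visible below near (355,338). I'll lower it gently and check the force.

{"fn": "carry_out", "kwargs": {
  "steps": [
    [[0,0,0],[0,0.05,0.2],255],
    [[0,0,0],[0,0.05,0.4],255],
    [[0,0,0],[0,0.05,0.6],255],
    [[0,0,0],[0,0.05,0.75],255],
    [[0,0,0],[0,0.05,0.9],255],
    [[0,0,0],[0,0.05,1.05],255],
    [[0,0,0],[0,0.05,1.2],255],
    [[0,0,0],[0,0.05,1.2],255]
  ]
}}

```text
clock: 10.35
tcp_pos: [0.5135, 0.2436, 0.0981]
orientation: [0.0, 0.709, -0.705, -0.0]
wrist_force: [-0.1, -0.4, -4.9]
finger_gap: 0.0129
grip_force: 59.0
```

```bash
python3 go.py
```

```text
t 10.35 tcp [0.5135 0.2436 0.0981] yaw 270.31 z [-0. -0. -1.] F [-0.1 -0.4 -4.9] M [-0.02  0.01 -0.02] gap 0.0129 grip 59.0
```

The lugs are in the slots without contact. Now I'll press part way.

{"fn": "carry_out", "kwargs": {
  "steps": [
    [[0,0,0],[0,0,0.2],255],
    [[0,0,0],[0,0,0.4],255],
    [[0,0,0],[0,0,0.6],255],
    [[0,0,0],[0,0,0.75],255],
    [[0,0,0],[0,0,0.9],255],
    [[0,0,0],[0,0,1.0],255],
    [[0,0,0],[0,0,1.0],255],
    [[0,0,0],[0,0,1.0],255]
  ]
}}

```text
clock: 11.35
tcp_pos: [0.5138, 0.2437, 0.0886]
orientation: [-0.0, 0.709, -0.705, 0.0]
wrist_force: [-2.0, -1.1, 5.2]
finger_gap: 0.0126
grip_force: 60.2
```

```bash
python3 go.py
```

```text
t 11.35 tcp [0.5138 0.2437 0.0886] yaw 270.31 z [ 0.001  0.    -1.   ] F [-2.  -1.1  5.2] M [-0.15  0.44  0.03] gap 0.0126 grip 60.2
```

{"fn": "carry_out", "kwargs": {
  "steps": [
    [[0,0,0],[0,0,0.1],255],
    [[0,0,0],[0,0,0.2],255],
    [[0,0,0],[0,0,0.3],255],
    [[0,0,0],[0,0,0.4],255],
    [[0,0,0],[0,0,0.47],255],
    [[0,0,0],[0,0,0.47],255],
    [[0,0,0],[0,0,0.47],255],
    [[0,0,0],[0,0,0.47],255]
  ]
}}

```text
clock: 12.35
tcp_pos: [0.5138, 0.2437, 0.0843]
orientation: [-0.0, 0.709, -0.705, 0.0]
wrist_force: [-2.6, -0.9, 8.6]
finger_gap: 0.0127
grip_force: 60.6
```

Run:
```python
from go import *
f=[]
for i in range(6): f.append(env.get_state()['wrist_force']); env.read_camera('side')
print(np.mean(f,0)); st()
```

```text
[-2.47357904 -0.65643098  7.74824142]
t 12.65 tcp [0.5138 0.2437 0.0843] yaw 270.31 z [ 0.001  0.    -1.   ] F [-1.9 -1.3  8. ] M [-0.27  0.67  0.  ] gap 0.0131 grip 60.6
```

Force and height agree on about 10 mm pressed. Now I'll turn clockwise, which is positive about the tool's z, pressing half a millimetre more and easing toward -x.

{"fn": "carry_out", "kwargs": {
  "steps": [
    [[0,0,0],[0,0.05,0.05],255],
    [[0,0,4],[0,0.05,0.05],255],
    [[0,0,9],[0,0.05,0.05],255],
    [[0,0,14],[0,0.05,0.05],255],
    [[0,0,20],[0,0.05,0.05],255],
    [[0,0,26],[0,0.05,0.05],255],
    [[0,0,30],[0,0.05,0.05],255],
    [[0,0,30],[0,0.05,0.05],255]
  ]
}}

```text
clock: 13.65
tcp_pos: [0.5145, 0.2441, 0.0843]
orientation: [0.002, -0.502, 0.865, -0.0]
wrist_force: [-0.2, 0.2, 7.4]
finger_gap: 0.0127
grip_force: 60.6
```

```bash
python3 go.py .5135 .2437 .0838 192
```

```text
t 13.65 tcp [0.5145 0.2441 0.0843] yaw 240.28 z [ 0.003  0.001 -1.   ] F [-0.2  0.2  7.4] M [-0.    0.23 -0.03] gap 0.0127 grip 60.6
[0.5135, 0.2437, 0.0838, 192.0] [-0.05, 0.2, 48.28] [0.09, 0.068, 0.051]
```

It turns freely with no reaction moment. Continuing to just short of the stop.

{"fn": "carry_out", "kwargs": {
  "steps": [
    [[0,0,4],[0,0,0.02],255],
    [[0,0,10],[0,0,0.02],255],
    [[0,0,17],[0,0,0.02],255],
    [[0,0,24],[0,0,0.02],255],
    [[0,0,31],[0,0,0.02],255],
    [[0,0,38],[0,0,0.02],255],
    [[0,0,43],[0,0,0.02],255],
    [[0,0,45],[0,0,0.02],255]
  ]
}}

```text
clock: 14.65
tcp_pos: [0.514, 0.2446, 0.084]
orientation: [0.001, -0.133, 0.991, 0.001]
wrist_force: [-1.7, 0.8, 8.0]
finger_gap: 0.0131
grip_force: 60.7
```

{"fn": "carry_out", "kwargs": {
  "steps": [
    [[0,0,1],[0,0,0],255],
    [[0,0,2],[0,0,0],255],
    [[0,0,3],[0,0,0],255],
    [[0,0,4],[0,0,0],255],
    [[0,0,4],[0,0,0],255],
    [[0,0,4],[0,0,0],255],
    [[0,0,4],[0,0,0],255],
    [[0,0,4],[0,0,0],255]
  ]
}}

```text
clock: 15.65
tcp_pos: [0.514, 0.2448, 0.084]
orientation: [0.001, -0.099, 0.995, 0.001]
wrist_force: [-1.6, 1.6, 7.6]
finger_gap: 0.0132
grip_force: 60.7
```

```bash
python3 go.py
```

```text
t 15.65 tcp [0.514  0.2448 0.084 ] yaw 191.35 z [ 0.002  0.003 -1.   ] F [-1.6  1.6  7.6] M [0.41 0.53 0.05] gap 0.0132 grip 60.7
```

{"fn": "carry_out", "kwargs": {
  "steps": [
    [[0,0,0.5],[0,0,0],255],
    [[0,0,1],[0,0,0],255],
    [[0,0,1.5],[0,0,0],255],
    [[0,0,2],[0,0,0],255],
    [[0,0,2.5],[0,0,0],255],
    [[0,0,3],[0,0,0],255],
    [[0,0,3],[0,0,0],255],
    [[0,0,3],[0,0,0],255]
  ]
}}

```text
clock: 16.65
tcp_pos: [0.514, 0.245, 0.084]
orientation: [0.001, -0.073, 0.997, 0.001]
wrist_force: [-1.9, 2.7, 8.6]
finger_gap: 0.0126
grip_force: 60.7
```

```bash
python3 go.py
```

```text
t 16.65 tcp [0.514 0.245 0.084] yaw 188.36 z [ 0.002  0.003 -1.   ] F [-1.9  2.7  8.6] M [0.54 0.56 0.06] gap 0.0126 grip 60.7
```

{"fn": "carry_out", "kwargs": {
  "steps": [
    [[0,0,0.5],[0,0,0],255],
    [[0,0,1],[0,0,0],255],
    [[0,0,1.5],[0,0,0],255],
    [[0,0,2],[0,0,0],255],
    [[0,0,2.5],[0,0,0],255],
    [[0,0,3],[0,0,0],255],
    [[0,0,3],[0,0,0],255],
    [[0,0,3],[0,0,0],255]
  ]
}}

```text
clock: 17.65
tcp_pos: [0.5142, 0.2461, 0.0841]
orientation: [0.001, -0.048, 0.999, 0.002]
wrist_force: [-0.8, 6.0, 6.3]
finger_gap: 0.013
grip_force: 60.9
```

```bash
python3 go.py
python3 - <<'E'
from h import *
p,d=env.read_camera('side'); np.savez("side4.npz",p=p,d=d)
cv2.imwrite('pics/c4.png',cv2.resize(cv2.cvtColor(p,cv2.COLOR_RGB2BGR)[150:240,180:290],(733,600),interpolation=cv2.INTER_CUBIC))
E
```

```text
t 17.65 tcp [0.5142 0.2461 0.0841] yaw 185.47 z [ 0.003  0.005 -1.   ] F [-0.8  6.   6.3] M [1.26 0.41 0.59] gap 0.013 grip 60.9
```

View pics/c4.png

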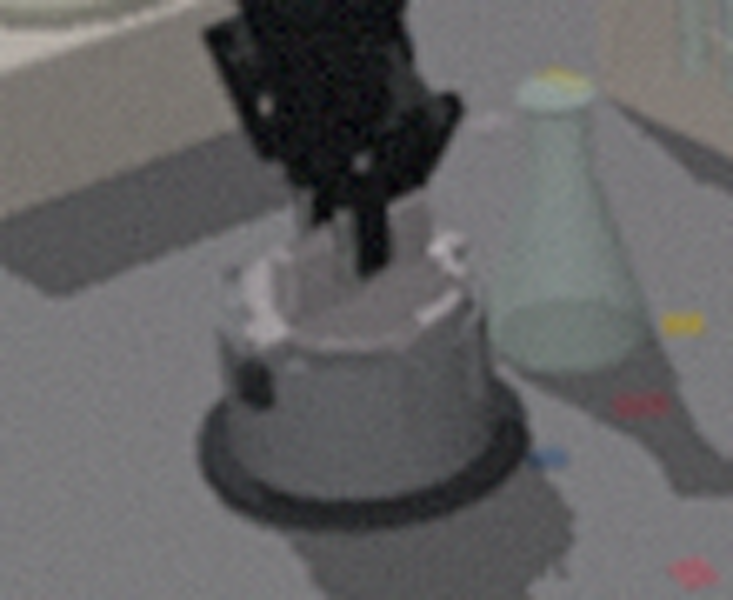

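The crop shows the lid's tab at (265,330) almost directly above the dark bead at (255,385). The moment has risen to 0.6 N m, so the stop is reached. I'll back off 2.5° to relieve the side load, then ease upward.

{"fn": "carry_out", "kwargs": {
  "steps": [
    [[0,0,-1],[0,0,0],255],
    [[0,0,-2],[0,0,0],255],
    [[0,0,-2.5],[0,0,0],255],
    [[0,0,-2.5],[0,0,-0.05],255],
    [[0,0,-2.5],[0,0,-0.1],255],
    [[0,0,-2.5],[0,0,-0.15],255],
    [[0,0,-2.5],[0,0,-0.2],255],
    [[0,0,-2.5],[0,0,-0.2],255]
  ]
}}

```text
clock: 18.7
tcp_pos: [0.5142, 0.2455, 0.086]
orientation: [0.001, -0.069, 0.998, 0.002]
wrist_force: [-1.3, 4.3, 6.4]
finger_gap: 0.0128
grip_force: 60.5
```

```bash
python3 go.py
```

```text
t 18.7 tcp [0.5142 0.2455 0.086 ] yaw 187.87 z [ 0.003  0.004 -1.   ] F [-1.3  4.3  6.4] M [1.02 0.43 0.  ] gap 0.0128 grip 60.5
```

{"fn": "carry_out", "kwargs": {
  "steps": [
    [[0,0,0],[0,0,-0.05],255],
    [[0,0,0],[0,0,-0.1],255],
    [[0,0,0],[0,0,-0.15],255],
    [[0,0,0],[0,0,-0.2],255],
    [[0,0,0],[0,0,-0.2],255],
    [[0,0,0],[0,0,-0.2],255],
    [[0,0,0],[0,0,-0.2],255],
    [[0,0,0],[0,0,-0.2],255]
  ]
}}

```text
clock: 19.7
tcp_pos: [0.5141, 0.2455, 0.0878]
orientation: [0.001, -0.069, 0.998, 0.002]
wrist_force: [-0.9, 5.4, 4.6]
finger_gap: 0.0127
grip_force: 60.4
```

```bash
python3 go.py
```

```text
t 19.7 tcp [0.5141 0.2455 0.0878] yaw 187.87 z [ 0.002  0.004 -1.   ] F [-0.9  5.4  4.6] M [ 1.01  0.32 -0.02] gap 0.0127 grip 60.4
```

{"fn": "carry_out", "kwargs": {
  "steps": [
    [[0,0,0],[0,0.03,-0.05],255],
    [[0,0,0],[0,0.06,-0.1],255],
    [[0,0,0],[0,0.06,-0.15],255],
    [[0,0,0],[0,0.06,-0.2],255],
    [[0,0,0],[0,0.06,-0.25],255],
    [[0,0,0],[0,0.06,-0.3],255],
    [[0,0,0],[0,0.06,-0.3],255],
    [[0,0,0],[0,0.06,-0.3],255]
  ]
}}

```text
clock: 20.7
tcp_pos: [0.5139, 0.2451, 0.0902]
orientation: [0.001, -0.068, 0.998, 0.001]
wrist_force: [0.7, 4.7, 3.9]
finger_gap: 0.0127
grip_force: 60.0
```

```bash
python3 go.py
```

```text
t 20.7 tcp [0.5139 0.2451 0.0902] yaw 187.84 z [ 0.002  0.002 -1.   ] F [0.7 4.7 3.9] M [ 1.24 -0.22  0.09] gap 0.0127 grip 60.0
```

It's rising into the notches with the force falling as the spring predicts. Now release and retreat upward.

{"fn": "carry_out", "kwargs": {
  "steps": [
    [[0,0,0],[0,0,0],200],
    [[0,0,0],[0,0,0],160],
    [[0,0,0],[0,0,0],120],
    [[0,0,0],[0,0,0],100],
    [[0,0,0],[0,0,-1],100],
    [[0,0,0],[0,0,-3],100],
    [[0,0,0],[0,0,-6],100],
    [[0,0,0],[0,0,-9],100]
  ]
}}

```text
clock: 21.7
tcp_pos: [0.513, 0.2442, 0.1815]
orientation: [0.0, -0.068, 0.998, 0.0]
wrist_force: [0.6, 0.1, 0.4]
finger_gap: 0.052
grip_force: 0.0
```

{"fn": "carry_out", "kwargs": {
  "steps": [
    [[0,0,0],[0,-2,-2],100],
    [[0,0,0],[0,-5,-4],100],
    [[0,0,0],[0,-9,-5],100],
    [[0,0,0],[0,-14,-5],100],
    [[0,0,0],[0,-19,-5],100],
    [[0,0,0],[0,-23,-5],100],
    [[0,0,0],[0,-25,-5],100],
    [[0,0,0],[0,-25,-5],100]
  ]
}}

```text
clock: 22.7
tcp_pos: [0.5472, -0.0044, 0.2303]
orientation: [0.0, -0.067, 0.998, 0.0]
wrist_force: [1.1, -0.4, -0.0]
finger_gap: 0.0521
grip_force: 0.0
```

```bash
python3 go.py
python3 - <<'E'
from h import *
ims=[]
for n,(u,v,w,h) in dict(top=(160,205,80,80),side=(180,150,110,110)).items():
    p,d=env.read_camera(n); c=env.get_calibration(n)
    ims.append(cv2.resize(cv2.cvtColor(p,cv2.COLOR_RGB2BGR)[v:v+h,u:u+w],(400,400),interpolation=cv2.INTER_CUBIC))
    A=cloud(c,d);near=np.hypot(A[...,0]-.5137,A[...,1]-.244)<.07
    X=A[near&(A[...,2]>.106)&(A[...,2]<.125)]
    print(n,'bar',len(X),np.median(X[:,2]),cv2.minAreaRect((X[:,:2]*1000).astype(np.float32)))
    X=A[near&(A[...,2]>.078)&(A[...,2]<.092)]; print('flange z',np.median(X[:,2]), 'tilt', np.linalg.lstsq(np.c_[X[:,:2],np.ones(len(X))],X[:,2],rcond=None)[0][:2])
cv2.imwrite('pics/c5.png',np.hstack(ims))
E
```

```text
t 22.7 tcp [ 0.5472 -0.0044  0.2303] yaw 187.69 z [ 0.  0. -1.] F [ 1.1 -0.4 -0. ] M [ 0.03 -0.03  0.04] gap 0.0521 grip 0.0
top bar 217 0.11391125942172153 ((517.4791259765625, 243.31304931640625), (79.66265869140625, 14.278263092041016), 8.25808048248291)
flange z 0.08448534889924852 tilt [-0.00026629 -0.00057145]
side bar 112 0.11182170299317634 ((515.6843872070312, 243.0959014892578), (86.13430786132812, 16.96809196472168), 9.644604682922363)
flange z 0.08300520745896395 tilt [0.00167865 0.03223214]
```

View pics/c5.png

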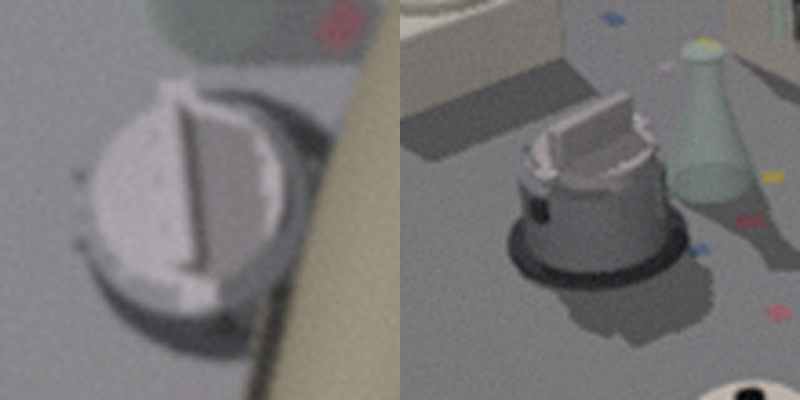

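The picture shows the lid seated level in the mouth with its tab over the bead. Its height is 54.5–55 mm (locked) and its yaw is about 9° against 10.5°. The arm is clear of everything.

```bash
python3 -c "
from workcell import env
print(env.hand_in())"
```

```text
the job is handed in; nothing more can be done
None
```

I handed the job in at about 23 s: by my last measurements the lid is locked in the housing (origin about 55 mm up, bar within about 2° of the housing's x, about 3 mm off centre) and released; I didn't re-measure the plates and loose glassware afterwards, and the hand-in returned no verdict.

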